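Hold the tool well open by its guarded lever

TASK

Reach down through the window of the green guard and press the red lever fully down with the fingertips, so that the oak lid of the tool well rises, and keep it pressed: finish while still holding the lever down. Do not touch the guard, the tool well or its lid, and leave the pawn blanks, the rook and the gouge where they are.

Things in the scene. Friction and masses are not known exactly. Their poses are not given: they have to be found in the camera images.
- guard: Fixed green steel guard hood, 190 mm along its x, 150 mm along its y, 75 mm tall, closed on all four sides; origin at the centre of its underside on the bench. Its 4 mm top plate has the only opening: a window 72 mm along its x by 92 mm along its y, centred, outlined in yellow. Turned about the vertical by up to 0.5 rad.
- window (a point): Centre of the guard's window, at the upper face of the top plate (75 mm above the bench); same axes as the guard.
- lever_base: Dark steel foot of the red lever inside the guard, 50 mm wide, with the lever on it; origin on the bench right below the pad. The lever's hinge lies 75 mm from here along its +x and 45 mm above the bench, hidden beneath the top plate. Parallel to the guard; up to 4 mm along the guard's x and 10 mm along its y off the window's centre.
- lever_pad (a point): Centre of the upper face of the lever's red pad (32 mm along the guard's x, 42 mm along its y, 6 mm thick). Released it is 61 mm above the bench (14 mm below the top of the guard); fully pressed about 41 mm (20 mm lower), almost straight down.
- lever (a joint): Angle of the lever, rad: 0 released, 0.27 fully pressed at its solid stop. A spring and the weight of the lid push back with about 6 to 12 N at the pad; let go, it springs up.
- well: Fixed oak tool well on the bench beside the guard (on its left or its right), a box 200 x 200 mm and 60 mm tall with the lid on top; origin at the centre of its underside, x towards the lid's hinge. A cable under the bench joins the lid to the lever.
- lid (a joint): Opening of the oak lid about the far upper edge of the well, rad: 0 shut, about 0.59 when the lever is fully pressed (2.2 times the lever's angle). It opens upward; its front edge then stands about 180 mm above the bench, and a brass knob near that edge some 35 mm higher.
- pawn_a: Loose boxwood pawn blank, 30 mm across, 56 mm tall, standing beyond the guard; origin at the centre of its foot.
- pawn_b: Second boxwood pawn blank, same size, standing beyond the guard; origin at the centre of its foot.
- rook: Loose half-turned ebony rook, 36 mm across, 65 mm tall, standing on the robot's side of the guard; origin at the centre of its foot.
- gouge: Loose gouge with an ash handle, 350 mm long and 30 mm thick, lying on the far part of the bench; origin on the bench below its middle, x towards the steel end.
There are look-alikes about, which are no part of the job. There is more than one size of the lever_base; the job needs the larger.

How it is judged:
On the way:
1. the lever is pressed fully down by the fingers (value of joint lever above 0.235 rad and contact force between the fingers and lever_base above 1 N), for 0.2 s.
At the end, for the whole second after the job is handed in: The fingers still press the lever (more than 1 N) within 0.035 rad of its lower stop, the lid stands open by more than 0.48 rad, and the pawn blanks, the rook and the gouge are within 12 mm of where they started (all of step 1 and value of joint lid above 0.48 rad and distance of each of pawn_a, pawn_b, rook, gouge from where it was at the start of the episode below 0.012 m); the arm keeps its last pose, push and grip.
It fails at once if the guard is touched (contact force between any of the fingers, the arm and guard above 0.3 N).
It fails at once if the tool well or its lid is touched (contact force between any of the fingers, the arm and well above 0.3 N).
It fails at once if a pawn blank, the rook or the gouge is moved, knocked over or lifted (distance of any of pawn_a, pawn_b, rook, gouge from where it was at the start of the episode above 0.012 m).
It also fails if it takes over 38 s, if anything falls off the work surface, if the arm or the gripper's body presses on something with over 40 N, if the wrist force passes 120 N, or if a joint passes its speed limit or range.

ROBOT

A 7-joint arm with a two-finger parallel gripper is mounted at the origin on the work surface. World frame = base frame: x ahead of the robot, y to its left, z up, the work surface at z = 0. Lengths are in m, angles in rad, forces in N, time in s.
With the tool pointing down it reaches from about 0.4 to 0.85 m from the base axis. Payload 10.4 kg.
Tool frame: the origin (TCP) lies at the very end of the fingers, on their centre line; the grasp point (between the pads) lies 19 mm behind it; x points along the fingers, z is the direction in which the jaws open and shut, and the axes are right-handed (so a half turn about x gives the same grasp; the last joint's range is limited). The gripper opens to 85 mm and grips with 20 to 120 N. Pads are 22 mm wide; open, the fingers measure 114 mm over their backs; the gripper's body (76 mm by 85 mm) begins 54 mm behind the grasp point. The pads swing forward as they close: fully open they stand 13 mm farther back than shut.
Start: joints at [-1.188, 0.332, -0.065, 1.46, 0.022, 1.35, -0.088], TCP at [0.247, 0.574, 0.231] pointing down, gripper open.
Joint ranges: [-2.6, 2.6], [-0.5, 2.12], [-1.47, 1.34], [0.16, 2.42], [-1.27, 4.41], [0.06, 2.06], [-2.6, 2.6]. Speed limits (rad/s): [2.22, 2.22, 2.79, 2.79, 3.14, 3.14, 3.14].

INTERFACE

Orientations are given as a unit quaternion [x, y, z, w].
In Python, from workcell import telemetry, viewer, manip, spot_in, mark_of gives the robot as it stands. The module is installed in compiled form; this text tells all that it offers.
- The arm moves only by the shell command python3 -m crank 'ROWS' [FORCE]. ROWS is JSON, a list of rows, each a list of 3 entries, a list of its own where there are three numbers: the closure, from 0 (fully open) to 1 (shut), then the shift along the world's x, y, z in cm, then the turn, a rotation vector about the world's x, y, z in rad. A call has 1 to 12 rows; each row shifts and turns the commanded pose from where the row before left it; what a row does not reach is not made up. A row lasts 1/12 s, in which the tool goes at most 41.7 mm and 7.16 degrees, less where a joint would pass 70% of its speed; a pose out of reach is approached as far as the arm can. A call with a gripper value outside its range is refused whole. The fingers move at their own pace and stop on an object; FORCE is the grip in N (left out, the last holds). Time passes only in rows, so rows that do not move let the fingers close. It gives the time, the measured TCP pose, the force and the opening at its end, in the units of the state.
- telemetry.get_obs(): the state, without advancing time (a new reading comes with each control period).
- viewer.camera(name): name is "side" or "top" or "wrist"; returns a dict with "frame" (420x560x3 uint8, red, green, blue), "intrinsics" (3x3 intrinsics, pixels), "cam_to_world" (4x4, takes a point from camera to world coordinates). Camera axes: x right, y up, looking along -z (the intrinsics and any distortion apply to the point x, -y, -z); pixel columns grow to the right and rows downward; lengths in m; the calibration is good to about 2 mm. A picture is of the moment at which its call begins. There is no depth.
- manip.hand_in(): hands the job in, once; it reports no verdict.
Trained networks look in a picture, given as the dict that the camera call returned (one of the last four; its "shot" number tells which), for a name from the list of things; names that differ only in an ending like _2 or _b are one class to them, and where a whole thing is asked for, a point or a joint stands for the part that bears it (a point fixed in the world has none). Each returns a list of dicts, best first, with "conf" (0 to 1); they miss things now and then, are a little off and sometimes report something else, mostly with a low value. They report only what shows in the picture. A call takes as long as a camera call. They do not tell look-alikes from the thing itself.
- spot_in(thing, picture): "location" ([x, y, z] in m, in the coordinates of the camera as it stood for that picture, good to about 4 mm: the middle of the surface that is visible of it).
- mark_of(thing, picture): "location" ([x, y, z] in m, in the coordinates of the camera as it stood for that picture, good to about 4 mm: a listed point, or the origin of a listed thing).
The state is a dict: "clock": time; "joint_pos": joint angles; "joint_velocities": joint speeds; "tau": joint torques, N m; "position": TCP position; "ee_rot": TCP orientation; "ft_force": force on the tool from outside, world axes, zero at the start; "torque": the same for the moment, N m; "grip_width": opening from 0.0 (shut) to 1.0 (fully open).
Only numpy, scipy, OpenCV 4.12 (cv2) and the standard library are available. Lean on these libraries where they do the work, as an engineer would, in place of code of your own. Each camera call takes 0.05 s, during which the arm holds its last target. There are 200 camera calls.

## Working session

There is one attempt and no reset: what is moved stays moved. The work goes in short steps, Python scripts to look and compute and a shell command to move; the robot and the scene stay as the last step left them, time stands still between calls to the robot, and variables do not carry over. Pictures are saved under pics/ and viewed, about 8 in all and at most 12, crops included, and the job is handed in when it is done.

```bash
mkdir -p pics; cat > h.py <<'E'
import numpy as np, cv2
from workcell import telemetry, viewer, manip, spot_in, mark_of
def w(c,p): return (np.array(c["cam_to_world"])@np.append(p,1))[:3]
def px(c,P):
    q=np.linalg.inv(c["cam_to_world"])@np.append(P,1); u=np.array(c["intrinsics"])@[q[0],-q[1],-q[2]]; return u[:2]/u[2]
E
python3 - <<'E'
from h import *
np.set_printoptions(precision=3,suppress=True)
o=telemetry.get_obs(); print({k:np.round(v,3) for k,v in o.items()})
for n in ["top","side"]:
    c=viewer.camera(n); cv2.imwrite(f"pics/{n}0.png",cv2.cvtColor(c["frame"],cv2.COLOR_RGB2BGR))
    print(n,c.keys(),np.array(c["cam_to_world"])[:3,3])
    for t in ["guard","window","lever_base","lever_pad","well","pawn_a","rook","gouge"]:
        for d in mark_of(t,c): 
            P=w(c,d["location"]); print(t,round(d["conf"],2),P,px(c,P).round())
E
```

```text
{'clock': np.float64(0.0), 'joint_pos': array([-1.188,  0.333, -0.065,  1.461,  0.022,  1.35 , -0.089]), 'joint_velocities': array([-0.   ,  0.   ,  0.   ,  0.003, -0.   , -0.   ,  0.   ]), 'tau': array([ -0.   , -62.544,   0.049, -39.162,   0.016,   0.01 ,  -0.   ]), 'position': array([0.247, 0.574, 0.231]), 'ee_rot': array([-0.389,  0.591,  0.389,  0.59 ]), 'ft_force': array([-0.078,  0.365, -0.562]), 'torque': array([ 0.   , -0.006,  0.019]), 'grip_width': np.float64(0.999)}
top dict_keys(['frame', 'intrinsics', 'cam_to_world', 'shot']) [ 0.466 -0.034  1.071]
guard 0.88 [ 0.536 -0.17  -0.001] [326. 218.]
lever_base 0.61 [ 0.582 -0.346  0.   ] [398. 200.]
lever_base 0.58 [ 0.541 -0.162 -0.001] [323. 215.]
lever_pad 0.74 [ 0.587 -0.352  0.044] [406. 196.]
lever_pad 0.62 [ 0.542 -0.168  0.063] [329. 213.]
well 0.85 [ 0.478  0.199 -0.001] [174. 238.]
well 0.32 [ 0.546 -0.166  0.001] [324. 213.]
pawn_a 0.54 [ 0.653 -0.247 -0.001] [357. 171.]
pawn_a 0.5 [ 0.68  -0.154 -0.002] [320. 159.]
rook 0.5 [ 0.418 -0.131 -0.001] [309. 266.]
gouge 0.91 [0.779 0.034 0.004] [245. 118.]
side dict_keys(['frame', 'intrinsics', 'cam_to_world', 'shot']) [ 0.281 -0.699  0.792]
guard 0.79 [ 0.541 -0.174 -0.   ] [288. 301.]
window 0.69 [ 0.544 -0.173  0.077] [290. 273.]
lever_base 0.92 [ 0.587 -0.348 -0.004] [358. 371.]
lever_base 0.61 [ 0.545 -0.17   0.003] [289. 297.]
lever_pad 0.76 [ 0.549 -0.166  0.062] [291. 275.]
lever_pad 0.56 [ 0.589 -0.349  0.044] [363. 356.]
lever_pad 0.5 [0.784 0.03  0.002] [348. 195.]
well 0.94 [ 0.484  0.199 -0.001] [196. 186.]
pawn_a 0.66 [ 0.657 -0.25  -0.001] [364. 311.]
pawn_a 0.55 [ 0.676 -0.156 -0.002] [347. 271.]
rook 0.59 [ 0.419 -0.129 -0.001] [217. 304.]
gouge 0.83 [0.779 0.027 0.003] [347. 196.]
```

```bash
python3 - <<'E'
import cv2
a=cv2.imread("pics/top0.png")[130:300,130:450]; cv2.imwrite("pics/topc.png",cv2.resize(a,None,fx=2.5,fy=2.5,interpolation=cv2.INTER_CUBIC))
E
```

```text
(no output)
```

View pics/topc.png

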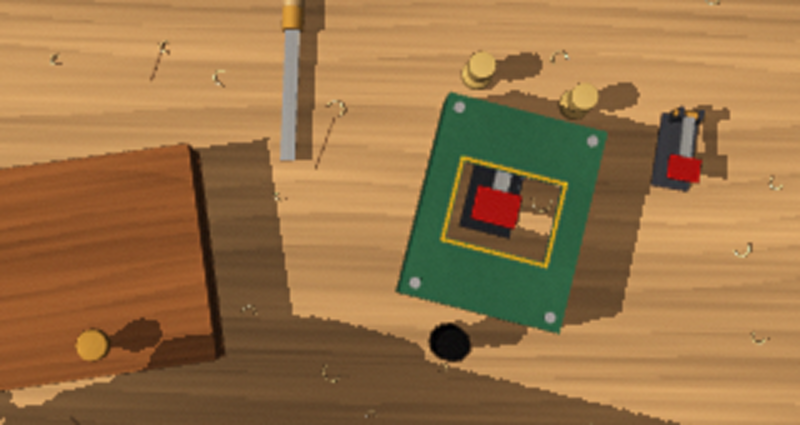

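View pics/side0.png

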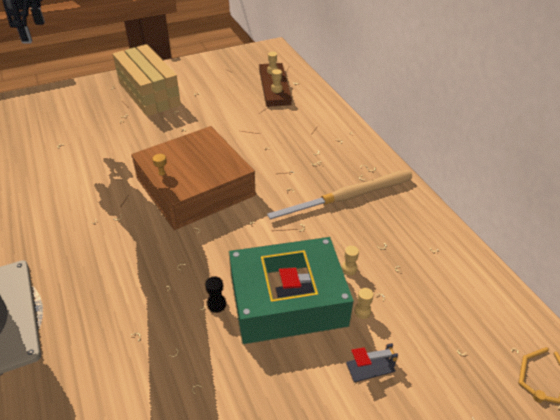

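The lever inside the guard (top crop ≈(495,207), side ≈(290,277)) is the larger one. The free-standing lever (top crop ≈(683,165), side ≈(363,357)) is the small look-alike outside the guard. The well is on the left, the rook on the near side, and the pawns are beyond the guard. Next I measure the window and pad from colour, using the calibration.

```bash
cat >> h.py <<'E'
def ray(c,uv,z):
    K=np.array(c["intrinsics"]);M=np.array(c["cam_to_world"]);d=np.linalg.inv(K)@[*uv,1];d=M[:3,:3]@[d[0],-d[1],-d[2]];o=M[:3,3];return o+d*(z-o[2])/d[2]
def rect(c,kind,z,box):
    h=cv2.cvtColor(c["frame"],cv2.COLOR_RGB2HSV);u,v=box
    m=cv2.inRange(h,(22,150,120),(35,255,255)) if kind=="yellow" else cv2.inRange(h,(0,190,80),(6,255,255))
    k=np.zeros_like(m);k[v-45:v+45,u-45:u+45]=255;m&=k
    if m.sum()==0: return None
    p=cv2.findNonZero(m).reshape(-1,2)
    q=np.array([ray(c,a,z)[:2] for a in p],np.float32)*1000
    return cv2.minAreaRect(q),len(p)
E
python3 - <<'E'
from h import *
from scipy.spatial.transform import Rotation as R
o=telemetry.get_obs(); print(R.from_quat(o["ee_rot"]).as_matrix().round(3))
for n in ["top","side"]:
    c=viewer.camera(n); b=px(c,[.545,-.17,.07]).astype(int)
    print(n,rect(c,"yellow",.075,b),rect(c,"red",.061,b))
c=viewer.camera("top"); f=cv2.cvtColor(c["frame"],cv2.COLOR_RGB2BGR)[165:265,285:425]
cv2.imwrite("pics/lev.png",cv2.resize(f,None,fx=5,fy=5,interpolation=cv2.INTER_CUBIC))
E
```

```text
[[ 0.    -0.919  0.395]
 [ 0.     0.395  0.919]
 [-1.     0.     0.   ]]
top (((538.9456787109375, -172.17884826660156), (100.28340148925781, 80.49028778076172), 76.79280853271484), 165) (((543.94384765625, -166.92071533203125), (42.042972564697266, 30.989337921142578), 77.11773681640625), 245)
side (((540.28662109375, -173.323486328125), (100.73369598388672, 80.96953582763672), 76.92560577392578), 297) (((544.484619140625, -170.10260009765625), (44.16100311279297, 30.34717559814453), 76.77323150634766), 326)
```

View pics/lev.png

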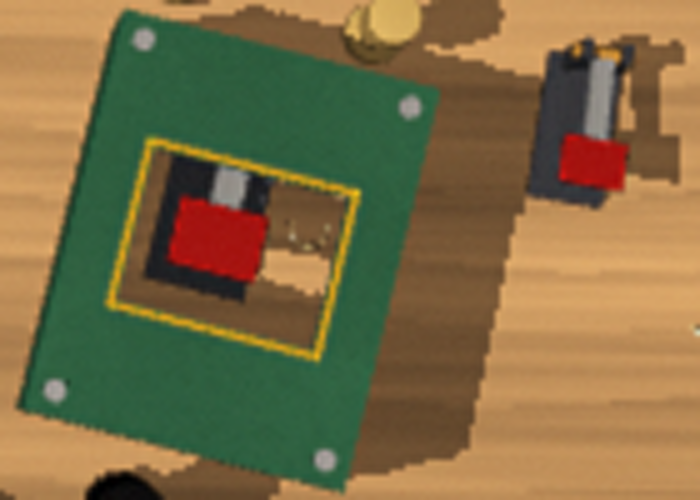

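Confirmed in the enlarged crop: the lever in the window is ≈(217,240) and the small look-alike is ≈(593,162). The window is centred near (0.540,-0.173) and the pad near (0.544,-0.168), with the guard yawed about -0.23. I need to shift (+29.7,-74.3) cm and turn +0.175, staying high with the fingers shut.

```bash
python3 -m crank '[[1,[0.7,-1.5,0],[0,0,0.015]],[1,[1.4,-3.1,0],[0,0,0.015]],[1,[1.4,-3.1,0],[0,0,0.015]],[1,[1.4,-3.1,0],[0,0,0.015]],[1,[1.4,-3.1,0],[0,0,0.015]],[1,[1.4,-3.1,0],[0,0,0.015]],[1,[1.4,-3.1,0],[0,0,0.015]],[1,[1.4,-3.1,0],[0,0,0.015]],[1,[1.4,-3.1,0],[0,0,0.015]],[1,[1.4,-3.1,0],[0,0,0.015]],[1,[1.4,-3.1,0],[0,0,0.015]],[1,[1.4,-3.1,0],[0,0,0.01]]]' 60
python3 -m crank '[[1,[1.1,-3.1,0],[0,0,0]],[1,[1.1,-3.1,0],[0,0,0]],[1,[1.1,-3.1,0],[0,0,0]],[1,[1.1,-3.1,0],[0,0,0]],[1,[1.1,-3.1,0],[0,0,0]],[1,[1.1,-3.1,0],[0,0,0]],[1,[1.1,-3.1,0],[0,0,0]],[1,[1.1,-3.1,0],[0,0,0]],[1,[1.1,-3.1,0],[0,0,0]],[1,[1.1,-3.1,0],[0,0,0]],[1,[0.6,-2,0],[0,0,0]],[1,[0,0,0],[0,0,0]]]'
```

```text
clock: 2.05
position: [0.4082, 0.2167, 0.2316]
ee_rot: [-0.439, 0.554, 0.439, 0.554]
ft_force: [0.7, 0.6, -0.1]
grip_width: 0.001
clock: 3.05
position: [0.5239, -0.1169, 0.2315]
ee_rot: [-0.438, 0.556, 0.437, 0.555]
ft_force: [0.2, 0.2, -0.2]
grip_width: -0.001
```

```bash
python3 -m crank '[[1,[1,-2.6,0],[0,0,0]],[1,[1,-2.6,0],[0,0,0]],[1,[0,0,-3],[0,0,0]],[1,[0,0,-3],[0,0,0]],[1,[0,0,-3],[0,0,0]],[1,[0,0,-2],[0,0,0]],[1,[0,0,0],[0,0,0]],[1,[0,0,0],[0,0,0]]]'
python3 - <<'E'
from h import *
from scipy.spatial.transform import Rotation as R
o=telemetry.get_obs();T=R.from_quat(o["ee_rot"]).as_matrix();print(o["position"],np.degrees(np.arctan2(T[1,2],T[0,2])),T[:,0])
w_=viewer.camera("wrist");s=viewer.camera("side")
for c in (w_,s):
    for t in ["window","lever_pad"]:
        print(t,[(round(d["conf"],2),w(c,d["location"]).round(3)) for d in mark_of(t,c)])
a=np.hstack([w_["frame"],cv2.resize(s["frame"][190:400,150:430],(560,420))])
cv2.imwrite("pics/over.png",cv2.resize(cv2.cvtColor(a,cv2.COLOR_RGB2BGR),(800,300)))
E
```

```text
clock: 3.72
position: [0.5434, -0.1633, 0.1212]
ee_rot: [-0.439, 0.555, 0.44, 0.554]
ft_force: [0.8, -0.4, 0.6]
grip_width: 0.003
[ 0.54336798 -0.16331744  0.12120405] 76.7936066119803 [-1.53903767e-03  2.04152565e-04 -9.99998795e-01]
window []
lever_pad [(0.75, array([ 0.546, -0.168,  0.06 ])), (0.58, array([ 0.584, -0.346,  0.044]))]
window [(0.71, array([ 0.541, -0.176,  0.078]))]
lever_pad [(0.9, array([ 0.586, -0.348,  0.044])), (0.78, array([ 0.546, -0.168,  0.063]))]
```

View pics/over.png

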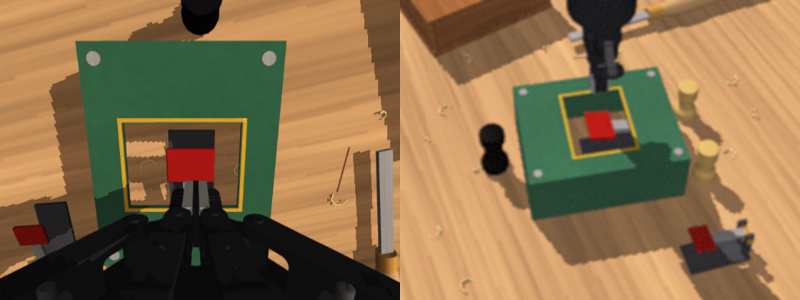

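The view is aligned: the fingers are over the window and the pad sits at about wrist (190,165). I'll centre, then descend.

```bash
python3 -m crank '[[1,[0.1,-0.5,0],[0,0,0]],[1,[0,0,-1.5],[0,0,0]],[1,[0,0,-1.5],[0,0,0]],[1,[0,0,-1.5],[0,0,0]],[1,[0,0,-0.7],[0,0,0]],[1,[0,0,0],[0,0,0]],[1,[0,0,0],[0,0,0]]]'
python3 -m crank '[[1,[0,0,-0.3],[0,0,0]],[1,[0,0,-0.3],[0,0,0]],[1,[0,0,-0.3],[0,0,0]],[1,[0,0,-0.3],[0,0,0]],[1,[0,0,0],[0,0,0]],[1,[0,0,0],[0,0,0]]]'
```

```text
clock: 4.6
position: [0.5448, -0.169, 0.0697]
ee_rot: [-0.439, 0.554, 0.439, 0.554]
ft_force: [0.1, -0.4, -0.2]
grip_width: -0.005
clock: 5.1
position: [0.5447, -0.1687, 0.0579]
ee_rot: [-0.439, 0.554, 0.439, 0.554]
ft_force: [-3.8, 1.2, 9.2]
grip_width: 0.002
```

```bash
python3 -m crank '[[1,[0,0,-0.3],[0,0,0]],[1,[0,0,-0.3],[0,0,0]],[1,[0,0,-0.3],[0,0,0]],[1,[0,0,-0.3],[0,0,0]],[1,[0,0,0],[0,0,0]],[1,[0,0,0],[0,0,0]]]'
python3 -m crank '[[1,[0,0,-0.2],[0,0,0]],[1,[0,0,-0.1],[0,0,0]],[1,[0,0,0],[0,0,0]],[1,[0,0,0],[0,0,0]]]'
```

```text
clock: 5.6
position: [0.544, -0.1686, 0.0457]
ee_rot: [-0.438, 0.554, 0.44, 0.554]
ft_force: [-7.3, 2.2, 8.7]
grip_width: -0.003
clock: 5.93
position: [0.5441, -0.1686, 0.0428]
ee_rot: [-0.439, 0.554, 0.44, 0.554]
ft_force: [-6.2, 1.6, 10.0]
grip_width: 0.0
```

```bash
python3 -m crank '[[1,[0,0,-0.1],[0,0,0]],[1,[0,0,0],[0,0,0]],[1,[0,0,0],[0,0,0]]]'
python3 -m crank '[[1,[0,0,-0.1],[0,0,0]],[1,[0,0,0],[0,0,0]],[1,[0,0,0],[0,0,0]]]'
python3 - <<'E'
from h import *
s=viewer.camera("side");t=viewer.camera("top")
print([(round(d["conf"],2),w(s,d["location"]).round(3)) for d in mark_of("lever_pad",s)])
a=np.hstack([s["frame"],t["frame"]])
cv2.imwrite("pics/press.png",cv2.resize(cv2.cvtColor(a,cv2.COLOR_RGB2BGR),(800,300)))
E
```

```text
clock: 6.18
position: [0.5441, -0.1686, 0.0418]
ee_rot: [-0.439, 0.554, 0.44, 0.554]
ft_force: [-6.4, 2.9, 8.9]
grip_width: 0.004
clock: 6.43
position: [0.5441, -0.1686, 0.0414]
ee_rot: [-0.438, 0.554, 0.44, 0.554]
ft_force: [-9.4, 3.2, 16.7]
grip_width: 0.002
[(0.9, array([ 0.588, -0.354,  0.042])), (0.82, array([ 0.544, -0.165,  0.041])), (0.37, array([ 0.541, -0.171,  0.078]))]
```

View pics/press.png

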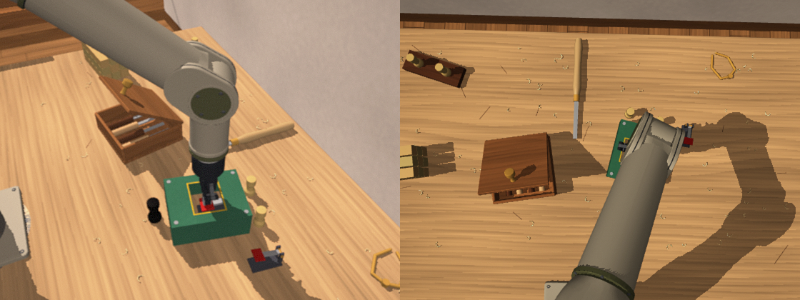

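The lid is open (side ≈(135,105)) and the scene is undisturbed. The force jumped at z = 0.0414, so the lever is at its stop. I'll add a millimetre of push for margin and hold.

```bash
python3 -m crank '[[1,[0,0,-0.1],[0,0,0]],[1,[0,0,0],[0,0,0]],[1,[0,0,0],[0,0,0]],[1,[0,0,0],[0,0,0]],[1,[0,0,0],[0,0,0]],[1,[0,0,0],[0,0,0]]]'
python3 - <<'E'
from h import *
s=viewer.camera("side")
for t in ["pawn_a","rook","gouge","lever_pad"]: print(t,[(round(d["conf"],2),w(s,d["location"]).round(3)) for d in mark_of(t,s)])
o=telemetry.get_obs();print(o["position"],o["ft_force"])
E
```

```text
clock: 7.08
position: [0.5442, -0.1686, 0.041]
ee_rot: [-0.438, 0.554, 0.44, 0.554]
ft_force: [-12.7, 3.9, 23.9]
grip_width: -0.004
pawn_a [(0.63, array([ 0.652, -0.248, -0.002])), (0.56, array([ 0.679, -0.154, -0.002]))]
rook [(0.55, array([ 0.419, -0.13 , -0.001]))]
gouge [(0.56, array([0.782, 0.027, 0.004]))]
lever_pad [(0.87, array([ 0.589, -0.347,  0.045])), (0.52, array([ 0.542, -0.165,  0.043]))]
[ 0.54421377 -0.16866263  0.0410036 ] [-12.56759676   4.85126475  23.38836884]
```

```bash
python3 -c "
from h import *
print(manip.hand_in())"
```

```text
the job is handed in; nothing more can be done
None
```

I pressed the guarded (larger) red lever down to its stop through the window with the fingers shut, and handed the job in while still holding it down. The hand-in reports no verdict, and I had no direct reading of the lever or lid angles.

- **Lever:** the fingertips stopped at z = 0.041 m, the expected height when fully pressed. The last millimetre of push raised the vertical force from 17 N to about 24 N with only 0.4 mm of further travel, so the lever is on its stop.
- **Lid:** the camera picture taken just before that last millimetre of push shows it standing open.
- **Loose things:** in the last picture the pawns, rook and gouge were found within about 5 mm of where they started, which is roughly the accuracy of the detection.
- **Guard and well:** I saw no sign of contact with either. The wrist force stayed near zero until the fingers met the pad. While pressing there is also a sideways force of about 13 N, towards the robot, which I put down to friction on the tilting pad.

No check failed. The networks also kept reporting the small lever outside the guard, which I ignored as the look-alike.

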